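# Load the brass bar under the drill bridge and clamp it

## Task

Slide the brass bar into the drill jig: lay it on the open end of the aluminium bed, feed it under the blue bridge and on until its end butts against the dark stop, with the clamp still swung back. Then swing the red-handled clamp arm over so that its rubber pad rests down on the bar. Leave the copper bar where it lies.

Things in the scene. Friction and masses are not known exactly. Their poses are not given: they have to be found in the camera images.
- jig: Fixed drill jig; place and yaw vary. Aluminium bed 130 (x) by 280 (y), y = -130 to +150 mm, top at z = 20 mm; origin on the bench under it. Bar is fed along jig +y on x = 0 from the open flat -y end. A bar that is home has its centre at x 0, y 35, underside z 20 mm. The clamp's steel cheeks stand at x = 40 to 62, y = 74 to 110, up to z = 66 mm.
- stop_face (a point): Middle of the dark steel end stop's face (jig frame x 0, y 120, z 26 mm), axes as the jig's. Stop 64 mm wide, top at jig z = 42 mm. Low side rails, 34 mm apart, z = 20 to 28 mm, run from the bridge to it.
- bridge_mouth (a point): Middle of the entrance to the tunnel under the blue bridge (jig frame x 0, y 35, z 29 mm), axes as the jig's. Tunnel 34 mm wide, z = 20 to 38, y = 35 to 65 mm. Bridge 78 mm wide, top at z = 52 mm, a brass bush on it up to 56 mm. Two steel lead-ins, z = 20 to 38 mm, flare from the mouth to about 59 mm apart at y = 12 mm, all within x = -36 to 36.
- brass_bar: Brass (yellow) bar, loose, 28 (x) by 170 (y) by 12 mm (z), about 0.46 kg, lying flat on the bench, long axis within 0.25 rad of world y; both ends alike; origin at the centre of its underside
- copper_bar: Copper (reddish) bar of the same size, loose beside the brass one; which of the two lies nearer the robot varies; origin at the centre of its underside. Leave it alone
- clamp (a joint): Clamp arm's hinge angle, rad, axis parallel to jig y. 0: arm level, pointing to jig -x across the bar, rubber pad resting on a 12 mm bar in the bed. Grows as the arm swings up and back: 1.57 upright, starts at 1.75 to 1.95 (leaning to +x), end stops 2.1 and (no bar) -0.15. Friction holds it near upright; well past that it falls by its weight (0.2 Nm at most to swing)
- clamp_hinge (a point): The clamp's hinge axis (jig frame x 51, y 92, z 55 mm); fixed to the jig
- clamp_grip (a point): Point on the centreline of the clamp's red handle, 98 mm from the hinge. Handle 70 to 120 mm from the hinge, 18 mm wide along jig y, 16 mm thick. The pad is 51 mm from the hinge, on the arm's lower side. With the clamp down this point is at jig x -47, y 92, z 55 mm
Mind the look-alikes: they are no part of the job. Leave any white look-alike of the brass_bar alone.

How it is judged (in metres and radians):
On the way, in this order (a step that is already met when the one before it is completed fails the run):
1. the brass bar is home in the jig, against the stop, with the clamp still swung back (y of brass_bar in the frame of jig between 0.0315 and 0.04 m and x of brass_bar in the frame of jig between -0.006 and 0.006 m and z of brass_bar in the frame of jig between 0.017 and 0.0225 m and angle between the y axis of brass_bar and the y axis of jig, either way round below 0.08 rad and value of joint clamp above 1.2 rad), for 0.2 s.
2. the clamp is down on the bar (y of brass_bar in the frame of jig between 0.0315 and 0.04 m and x of brass_bar in the frame of jig between -0.006 and 0.006 m and z of brass_bar in the frame of jig between 0.017 and 0.0225 m and angle between the y axis of brass_bar and the y axis of jig, either way round below 0.08 rad and value of joint clamp between -0.04 and 0.035 rad), for 0.2 s.
At the end, for the whole second after the job is handed in: The brass bar lies on the bed under the bridge, its end within 3.5 mm of the stop, within 6 mm of the centreline and 0.08 rad of straight; the clamp is down on it (hinge between -0.04 and 0.035 rad); both at rest; the copper bar within 30 mm of its start (all of step 2 and linear speed of brass_bar below 0.01 m/s and velocity of joint clamp between -0.05 and 0.05 rad/s and distance of copper_bar from where it was at the start of the episode below 0.03 m); the robot touches nothing.
It fails at once if the copper bar is moved more than 30 mm (distance of copper_bar from where it was at the start of the episode above 0.03 m).
It also fails if it takes over 54 s, if anything falls off the work surface, if the arm or the gripper's body presses on something with over 40 N, if the wrist force passes 120 N, or if a joint passes its speed limit or range.

## Robot

A 6-joint arm with a two-finger parallel gripper is mounted at the origin on the work surface. World frame = base frame: x ahead of the robot, y to its left, z up, the work surface at z = 0. Lengths are in m, angles in degrees, forces in N, time in s.
With the tool pointing down it reaches from about 0.25 to 0.725 m from the base axis. Payload 4 kg.
Tool frame: the origin (TCP) lies at the centre of the arm's flange, where the gripper is bolted on; the fingertips stand 173 mm ahead of it and the grasp point (between the pads) lies 155 mm ahead of it; z points along the fingers, y is the line along which they close (so a half turn about z gives the same grasp; the last joint's range is limited). The gripper opens to 85 mm and grips with 20 to 120 N. Pads are 22 mm wide; open, the fingers measure 114 mm over their backs; the gripper's body (76 mm by 85 mm) begins 54 mm behind the grasp point. The pads swing forward as they close: fully open they stand 13 mm farther back than shut.
Start: joints at [73.912, 13.785, 0.286, 76.501, 0, 90], TCP at [0.139, 0.48, 0.405] pointing down, gripper open.
Joint ranges: [-155.79, 155.79], [-60.16, 107.12], [-62.33, 73.08], [-114, 123.19], [-81.49, 82.49], [-180, 180]. Speed limits (degrees/s): [159.86, 159.86, 180, 180, 180, 180].

## Interface

Orientations are given as [roll, pitch, yaw] about the fixed x, y, z axes, in that order (R = Rz(yaw) Ry(pitch) Rx(roll)).
In Python, from bench import readout, grab_frame, camera_params, env, look_for, masks_of, mark_of gives the robot as it stands. The module is installed in compiled form; this text tells all that it offers.
- The arm moves only by the tool apply_moves, never from a script. Its argument "increments" is a list of rows, each a list of 3 entries, a list of its own where there are three numbers: the opening, from 0 (shut) to 1 (fully open), then the shift along the tool's x, y, z scaled (see below), then the turn about the tool's z scaled (see below). A call has 1 to 5 rows; each row shifts and turns the commanded pose from where the row before left it, along the tool's axes as they then stand; what a row does not reach is not made up. The controller multiplies each number of a shift by 0.075 m and each number of a turn by 5 degrees. A row lasts 1/10 s, in which the tool goes at most 50 mm and 8.59 degrees, less where a joint would pass 70% of its speed; a pose out of reach is approached as far as the arm can. A call with a number of a shift or a turn outside -1 to 1 is refused whole. A call with a gripper value outside its range is refused whole. The fingers move at their own pace and stop on an object; "grip_force" is the grip in N (left out, the last holds). Time passes only in rows, so rows that do not move let the fingers close. It gives the time, the measured TCP pose, the force, the opening and the grip force at its end, in the units of the state.
- readout.state(): the state, without advancing time (a new reading comes with each control period).
- grab_frame(name): name is "side" or "top"; returns (picture, depth): 384x512x3 uint8, blue, green, red; 384x512 float32, m along the optical axis (not along the pixel's ray), 0 where there is no reading.
- camera_params(name): a dict with "intrinsics" (3x3 intrinsics, pixels), "R" (3x3) and "t" (3): a world point X has camera coordinates R X + t. Camera axes: x right, y down, z forward; pixel columns grow to the right and rows downward; lengths in m; the calibration is good to about 2 mm. A picture is of the moment at which its call begins. camera_params takes no time and is no camera call.
- env.finish_job(): hands the job in; it is judged then, once.
Trained networks look in the newest picture that a camera, given by its name, has taken for a name from the list of things; names that differ only in an ending like _2 or _b are one class to them, and where a whole thing is asked for, a point or a joint stands for the part that bears it (a point fixed in the world has none). Each returns a list of dicts, best first, with "conf" (0 to 1); they miss things now and then, are a little off and sometimes report something else, mostly with a low value. They report only what shows in the picture. A call takes as long as a camera call. They do not tell look-alikes from the thing itself.
- look_for(query, camera): "rect" ([left, top, width, height] in pixels, round what is visible of it).
- masks_of(query, camera): "pixels" (384x512 bool, what is visible of it) and "rect" ([left, top, width, height] in pixels, round what is visible of it).
- mark_of(query, camera): "centre" ([row, column] in pixels: a listed point, or the origin of a listed thing).
The state is a dict: "clock": time; "joint_pos": joint angles; "dq": joint speeds; "joint_efforts": joint torques, N m; "position": TCP position; "tool_rot": TCP orientation; "ft_force": force on the tool from outside, world axes, zero at the start; "ft_torque": the same for the moment, N m; "opening": opening from 0.0 (shut) to 1.0 (fully open); "gripper_force": force on a finger pad.
Only numpy, scipy, OpenCV 4.12 (cv2) and the standard library are available. Lean on these libraries where they do the work, as an engineer would, in place of code of your own. Each camera call takes 0.05 s, during which the arm holds its last target. There are 200 camera calls.

## Working session

There is one attempt and no reset: what is moved stays moved. The work goes in short steps, Python scripts to look and compute and a tool call to move; the robot and the scene stay as the last step left them, time stands still between calls to the robot, and variables do not carry over. Pictures are saved under pics/ and viewed, at most 10 in all, crops included, and the job is handed in when it is done.

Besides the shell and the picture viewer there is one more tool, called after ">>>" by a JSON object that holds its "method" and its "body", one argument or row to a line. apply_moves: Moves the arm, as the interface text tells. Shifts and turns lie within -1 to 1; 1 stands for 0.075 m of shift or 5 degrees of turn. Its arguments: {"type":"object","properties":{"increments":{"type":"array","items":{"type":"array"}},"grip_force":{"type":"number"}},"required":["increments"]}

```bash
mkdir -p pics; cat > h.py <<'E'
import numpy as np, cv2
from bench import readout, grab_frame, camera_params, env, look_for, masks_of, mark_of
def cam(n):
    c=camera_params(n); return np.array(c["intrinsics"]),np.array(c["R"]),np.array(c["t"]).ravel()
def deproj(n,rc,d):
    K,R,t=cam(n); p=np.linalg.inv(K)@np.array([rc[1],rc[0],1.])*d
    return R.T@(p-t)
def cloud(n,depth):
    K,R,t=cam(n); v,u=np.mgrid[:384,:512]
    p=np.stack([(u-K[0,2])/K[0,0]*depth,(v-K[1,2])/K[1,1]*depth,depth],-1)
    return (p-t)@R
def onplane(n,rc,z):
    K,R,t=cam(n); d=R.T@np.linalg.inv(K)@np.array([rc[1],rc[0],1.]); o=-R.T@t
    return o+d*(z-o[2])/d[2]
def proj(n,X):
    K,R,t=cam(n); p=K@(R@np.asarray(X)+t); return p[:2]/p[2]
def tri(a,b):
    A=[];y=[]
    for n,rc in (a,b):
        K,R,t=cam(n); d=R.T@np.linalg.inv(K)@np.array([rc[1],rc[0],1.]); d/=np.linalg.norm(d); o=-R.T@t
        P=np.eye(3)-np.outer(d,d); A.append(P); y.append(P@o)
    return np.linalg.lstsq(np.vstack(A),np.hstack(y),rcond=None)[0]
E
cat > a.py <<'E'
from h import *
np.set_printoptions(precision=4,suppress=True)
s=readout.state(); print(s)
for n in ("side","top"):
    im,d=grab_frame(n); cv2.imwrite(f"pics/{n}0.png",im); np.savez(f"{n}0.npz",im=im,d=d)
    K,R,t=cam(n); print(n,K.ravel(),-R.T@t)
marks={}
for q in ("brass_bar","copper_bar","jig","stop_face","bridge_mouth","clamp_hinge","clamp_grip"):
    for n in ("side","top"):
        m=mark_of(q,n); print(q,n,[(np.round(x["centre"],1),round(x["conf"],2)) for x in m][:4])
        if m: marks[q,n]=m[0]["centre"]
    if (q,"side") in marks and (q,"top") in marks: print("  tri",tri(("side",marks[q,"side"]),("top",marks[q,"top"])))
for q in ("brass_bar","copper_bar"):
    for n in ("side","top"):
        d=np.load(f"{n}0.npz")["d"]; im=np.load(f"{n}0.npz")["im"]; C=cloud(n,d)
        for m in masks_of(q,n)[:4]:
            k=m["pixels"]&(d>0); P=C[k]
            zt=np.median(P[:,2]); 
            T=P[abs(P[:,2]-zt)<.004]
            r=cv2.minAreaRect((T[:,:2]*1000).astype(np.float32))
            print(q,n,round(m["conf"],2),m["rect"],"med",np.median(P,0),"rect mm",np.round(r[0],1),np.round(r[1],1),round(r[2],1),"bgr",im[k].mean(0))
E
python3 a.py
```

```text
{'clock': 0.0, 'joint_pos': array([73.9108, 13.8329,  0.2136, 76.5013, -0.0005, 90.0013]), 'dq': array([-0.0381, -0.0239,  0.0498,  0.0118, -0.0611, -0.0569]), 'joint_efforts': array([ -0.0009, -37.2313,  25.241 ,   0.0169,  -0.    ,  -0.    ]), 'position': array([0.1385, 0.4802, 0.4038]), 'tool_rot': array([-179.8795,    0.0005,  163.9095]), 'ft_force': array([-0.4405,  0.3639,  0.0955]), 'ft_torque': array([0.0134, 0.0028, 0.0329]), 'gripper_force': 0.0, 'opening': 1.0033420099252106}
side [405.8888   0.     253.5517   0.     405.8888 188.6047   0.       0.
   1.    ] [ 0.3667 -0.6168  0.6216]
top [394.1312   0.     255.0001   0.     394.1312 197.6342   0.       0.
   1.    ] [ 0.3611 -0.041   0.9286]
brass_bar side [(array([319.9, 276.9]), 0.88), (array([332. , 184.6]), 0.6)]
brass_bar top [(array([202., 373.]), 0.95), (array([264.4, 370.4]), 0.9)]
  tri [ 0.4535 -0.3023  0.0085]
copper_bar side [(array([285.8, 348. ]), 0.72)]
copper_bar top [(array([142.4, 349.4]), 0.68)]
  tri [ 0.5959 -0.253  -0.0042]
jig side [(array([181.5, 270.7]), 0.85), (array([321. , 277.3]), 0.58)]
jig t
[... 845 characters left out ...]
.2976  0.0109] rect mm [ 305.9 -293.8] [169.6  29.8] 14.9 bgr [134.8076 145.2958 147.4572]
brass_bar top 0.73 [335.3, 193.8, 77.5, 13.3] med [ 0.4574 -0.3017  0.0116] rect mm [ 457.2 -298.6] [ 28.1 169.9] 3.0 bgr [ 39.7989  94.5301 140.6151]
brass_bar top 0.71 [354.6, 228.6, 35.4, 75.4] med [ 0.3057 -0.2935  0.0117] rect mm [ 305.4 -294.3] [168.6  28.3] 14.5 bgr [124.1207 139.6196 154.7425]
copper_bar side 0.69 [336.1, 245.7, 31.8, 85.2] med [ 0.5929 -0.2713  0.0108] rect mm [ 594.7 -256.7] [168.4  28.5] 82.9 bgr [ 51.4281  74.7881 125.3761]
copper_bar top 0.76 [314.9, 128.8, 72.8, 27.8] med [ 0.5931 -0.258   0.0114] rect mm [ 594.9 -256.5] [169.5  29.2] 82.8 bgr [ 34.8502  58.1287 117.481 ]
```

```bash
cat > b.py <<'E'
from h import *
np.set_printoptions(precision=4,suppress=True)
for n in ("side","top"):
    z=np.load(f"{n}0.npz"); d=z["d"]; C=cloud(n,d)
    near=(abs(C[...,0]-.51)<.2)&(abs(C[...,1]-.04)<.23)&(d>0)
    hist=np.histogram(C[near][:,2],bins=np.arange(-.01,.16,.004)); print(n,hist[0])
    for lo,hi in ((.014,.026),(.047,.0535),(.039,.045)):
        k=near&(C[...,2]>lo)&(C[...,2]<hi)
        # erosion-free largest blob
        c,l,st,ce=cv2.connectedComponentsWithStats(k.astype(np.uint8))
        for i in np.argsort(-st[1:,4])[:2]+1:
            P=C[l==i]; r=cv2.minAreaRect((P[:,:2]*1000).astype(np.float32))
            print(n,lo,hi,len(P),"z",np.median(P[:,2]),np.round(r[0],1),np.round(r[1],1),round(r[2],2),"mean",P.mean(0))
t=cv2.imread("pics/top0.png")[90:320,130:430]; s=cv2.imread("pics/side0.png")[60:290,180:440]
cv2.imwrite("pics/c.png",np.hstack([cv2.resize(t,(450,345)),cv2.resize(s,(350,345))]))
E
python3 b.py
```

```text
side [    0  4072 15116   208   546   348  1032  3301   377   136    91   116
   209    70   124   215    54    30    43    13    11    10     8    14
     9    10    13     9    22    27    28    21    11     9    11    14
    13    14    17    13    16    13]
side 0.014 0.026 3952 z 0.018867889812274476 [507.5  50.7] [130.2 281.9] 5.49 mean [0.506  0.0077 0.0189]
side 0.014 0.026 550 z 0.022114062282623304 [355.7 -92.2] [138.2  24.8] 79.81 mean [ 0.3529 -0.1128  0.0213]
side 0.047 0.0535 285 z 0.050708556384327315 [504.1  90.8] [78.6 32. ] 5.1 mean [0.5031 0.0878 0.0506]
side 0.047 0.0535 23 z 0.0494310032227549 [552.5 120.7] [23.4  5.2] 7.6 mean [0.5511 0.1208 0.0496]
side 0.039 0.045 126 z 0.040680898658432704 [496.  170.3] [63.2 22.5] 6.06 mean [0.496  0.1693 0.0408]
side 0.039 0.045 72 z 0.04171029423464097 [505.   75.5] [77.7  9.2] 6.85 mean [0.5038 0.0766 0.0417]
top [    5  3245 18167  2087   463   493   900  4270   752   216    47    56
   200    94    55   342    93    18    37    23     5     4     1     4
     4     3     3     2    14    22    33    21     9     4     1    10
     8    11     8    13     9     7]
top 0.014 0.026 5100 z 0.019720986061735044 [507.2  50.1] [130.5 280.2] 5.46 mean [0.5059 0.028  0.0198]
top 0.014 0.026 488 z 0.022106519836842465 [359.8 -64.4] [193.7  25.3] 80.32 mean [ 0.3546 -0.0952  0.0211]
top 0.047 0.0535 344 z 0.05152754276527819 [503.4  89.8] [78.2 30.4] 5.64 mean [0.5023 0.0894 0.0514]
top 0.047 0.0535 3 z 0.04885202419307334 [560.2 119.2] [5. 0.] 4.44 mean [0.5602 0.1192 0.049 ]
top 0.039 0.045 225 z 0.04149417306006299 [496.1 168.8] [63.3 19.6] 4.81 mean [0.4958 0.1688 0.0416]
top 0.039 0.045 4 z 0.042382377990519464 [541.1 119.6] [1.4 5.1] 27.26 mean [0.5414 0.1195 0.0421]
```

View pics/c.png

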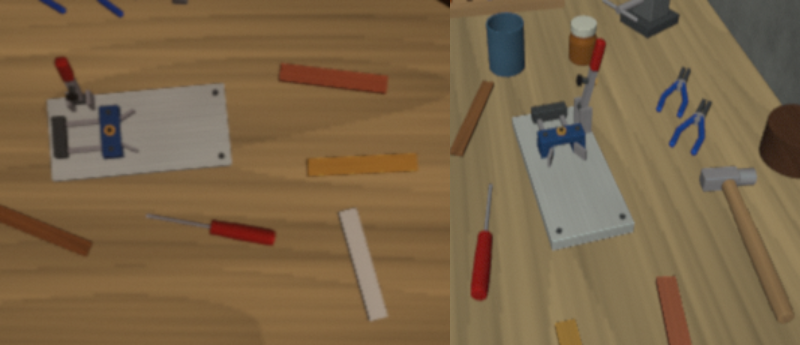

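View pics/top0.png

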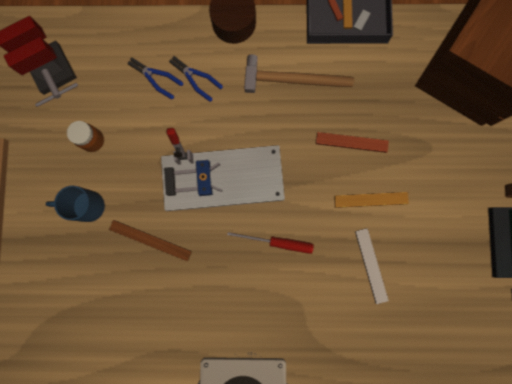

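The top view shows the jig bed at about columns 163–283, rows 147–210. Its stop is at column 170, the bridge at (177, 204), and the clamp is swung back at (140, 172). The brass bar is at (200, 371), the copper bar at (142, 352), and a white decoy at (265, 371). The depth data puts the jig origin at (0.5083, 0.0403) with yaw 5.5°, and the brass bar at (0.4574, -0.298) with yaw 3°.

```bash
cat > plan.py <<'E'
# usage: plan.py x y z yaw [step_mm] [opening] : rows from the present pose (tool assumed vertical)
import sys; from h import *
x,y,z,yaw=map(float,sys.argv[1:5]); step=float(sys.argv[5])/1000 if len(sys.argv)>5 else .048; g=sys.argv[6] if len(sys.argv)>6 else "1"
s=readout.state(); p=np.array(s["position"]); a=s["tool_rot"][2]
dp=np.array([x,y,z])-p; da=(yaw-a+180)%360-180
n=int(max(np.ceil(np.linalg.norm(dp)/step),np.ceil(abs(da)/5),1))
print("t",s["clock"],"p",np.round(p,4),"rot",np.round(s["tool_rot"],2),"F",np.round(s["ft_force"],1),"open",round(s["opening"],3),"n",n)
out=[]
for i in range(n):
    b=np.radians(a+da*i/n); d=dp/n/.075
    out.append(f"[{g},[{d[0]*np.cos(b)+d[1]*np.sin(b):.2f},{d[0]*np.sin(b)-d[1]*np.cos(b):.2f},{-d[2]:.2f}],{-da/n/5:.2f}]")
for i in range(0,n,5): print("["+",".join(out[i:i+5])+"]")
E
python3 plan.py .460 -.3476 .30 93
```

```text
t 1.0 p [0.1386 0.4804 0.4047] rot [180.    -0.   163.91] F [-0.1 -1.7  0.4] open 1.002 n 19
[[1,[-0.38,-0.50,0.07],0.75],[1,[-0.41,-0.47,0.07],0.75],[1,[-0.44,-0.44,0.07],0.75],[1,[-0.47,-0.41,0.07],0.75],[1,[-0.49,-0.38,0.07],0.75]]
[[1,[-0.52,-0.35,0.07],0.75],[1,[-0.54,-0.31,0.07],0.75],[1,[-0.56,-0.28,0.07],0.75],[1,[-0.57,-0.24,0.07],0.75],[1,[-0.59,-0.20,0.07],0.75]]
[[1,[-0.60,-0.17,0.07],0.75],[1,[-0.61,-0.13,0.07],0.75],[1,[-0.62,-0.09,0.07],0.75],[1,[-0.62,-0.05,0.07],0.75],[1,[-0.62,-0.00,0.07],0.75]]
[[1,[-0.62,0.04,0.07],0.75],[1,[-0.62,0.08,0.07],0.75],[1,[-0.61,0.12,0.07],0.75],[1,[-0.60,0.16,0.07],0.75]]
```

>>> {"method": "apply_moves", "body": {
  "increments": [
    [1,[-0.38,-0.5,0.07],0.75],
    [1,[-0.41,-0.47,0.07],0.75],
    [1,[-0.44,-0.44,0.07],0.75],
    [1,[-0.47,-0.41,0.07],0.75],
    [1,[-0.49,-0.38,0.07],0.75]
  ],
  "grip_force": 100
}}

```text
clock: 1.5
position: [0.2236, 0.2609, 0.3784]
tool_rot: [180.0, 0.0, 145.1]
ft_force: [0.8, 0.6, -0.2]
opening: 1.0
gripper_force: 0.0
```

>>> {"method": "apply_moves", "body": {
  "increments": [
    [1,[-0.52,-0.35,0.07],0.75],
    [1,[-0.54,-0.31,0.07],0.75],
    [1,[-0.56,-0.28,0.07],0.75],
    [1,[-0.57,-0.24,0.07],0.75],
    [1,[-0.59,-0.2,0.07],0.75]
  ]
}}

```text
clock: 2.0
position: [0.3085, 0.0429, 0.3525]
tool_rot: [179.9, 0.0, 126.3]
ft_force: [1.5, 0.9, -0.2]
opening: 1.001
gripper_force: 0.0
```

>>> {"method": "apply_moves", "body": {
  "increments": [
    [1,[-0.6,-0.17,0.07],0.75],
    [1,[-0.61,-0.13,0.07],0.75],
    [1,[-0.62,-0.09,0.07],0.75],
    [1,[-0.62,-0.05,0.07],0.75],
    [1,[-0.62,0,0.07],0.75]
  ]
}}

```text
clock: 2.5
position: [0.3914, -0.176, 0.326]
tool_rot: [179.9, 0.0, 107.5]
ft_force: [0.9, 0.4, 1.0]
opening: 1.004
gripper_force: 0.0
```

>>> {"method": "apply_moves", "body": {
  "increments": [
    [1,[-0.62,0.04,0.07],0.75],
    [1,[-0.62,0.08,0.07],0.75],
    [1,[-0.61,0.12,0.07],0.75],
    [1,[-0.6,0.16,0.07],0.75],
    [1,[0,0,0],0]
  ]
}}

```text
clock: 3.0
position: [0.4602, -0.3524, 0.3026]
tool_rot: [-180.0, 0.1, 92.4]
ft_force: [-0.6, -0.4, -1.2]
opening: 1.0
gripper_force: 0.0
```

```bash
python3 plan.py .460 -.3476 .176 93 30
```

```text
t 3.0 p [ 0.4602 -0.3524  0.3026] rot [-1.7999e+02  7.0000e-02  9.2360e+01] F [-0.6 -0.4 -1.2] open 1.0 n 5
[[1,[0.01,-0.00,0.34],-0.03],[1,[0.01,0.00,0.34],-0.03],[1,[0.01,0.00,0.34],-0.03],[1,[0.01,0.00,0.34],-0.03],[1,[0.01,0.00,0.34],-0.03]]
```

>>> {"method": "apply_moves", "body": {
  "increments": [
    [1,[0.01,0,0.34],-0.02],
    [1,[0.01,0,0.34],-0.02],
    [1,[0.01,0,0.34],-0.02],
    [1,[0.01,0,0.34],-0.03],
    [1,[0.01,0,0.33],-0.03]
  ]
}}

```text
clock: 3.5
position: [0.4586, -0.3432, 0.1775]
tool_rot: [-180.0, -0.0, 93.3]
ft_force: [-0.3, 1.2, 0.3]
opening: 1.002
gripper_force: 0.0
```

>>> {"method": "apply_moves", "body": {
  "increments": [
    [0,[0,0,0],0],
    [0,[0,0,0],0],
    [0,[0,0,0],0],
    [0,[0,0,0],0],
    [0,[0,0,0],0]
  ],
  "grip_force": 100
}}

```text
clock: 4.0
position: [0.4595, -0.3444, 0.1806]
tool_rot: [179.8, 0.1, 93.3]
ft_force: [-0.6, 1.2, 5.5]
opening: 0.279
gripper_force: 98.1
```

```bash
python3 plan.py .460 -.3476 .176 93 30
```

```text
t 4.0 p [ 0.4595 -0.3444  0.1806] rot [1.7984e+02 1.3000e-01 9.3270e+01] F [-0.6  1.2  5.5] open 0.279 n 1
[[1,[-0.04,0.00,0.06],0.05]]
```

>>> {"method": "apply_moves", "body": {
  "increments": [
    [0,[0,0,-0.2],0],
    [0,[0,0,-0.4],0],
    [0,[0,0,-0.4],0],
    [0,[0,0,-0.4],0],
    [0,[0,0,0],0]
  ]
}}

```text
clock: 4.5
position: [0.4602, -0.3451, 0.2881]
tool_rot: [179.6, 0.4, 93.3]
ft_force: [1.5, -0.1, -4.9]
opening: 0.282
gripper_force: 99.1
```

```bash
python3 - <<'E'
from h import *
s=readout.state(); print(s["position"],s["tool_rot"],s["ft_force"],s["ft_torque"],s["opening"])
ims=[]
for n in ("side","top"):
    im,d=grab_frame(n); C=cloud(n,d); ims.append(im)
    hsv=cv2.cvtColor(im,cv2.COLOR_BGR2HSV)
    k=(d>0)&(abs(C[...,0]-.46)<.08)&(abs(C[...,1]+.3)<.15)&(C[...,2]>.05)&(C[...,2]<.16)
    k&=(hsv[...,0]>10)&(hsv[...,0]<28)&(hsv[...,1]>110)
    P=C[k]; 
    if len(P)<20: print(n,len(P)); continue
    c=P.mean(0); A=np.c_[P[:,:2]-c[:2],np.ones(len(P))]; co=np.linalg.lstsq(A,P[:,2],rcond=None)[0]
    print(n,len(P),c,"slope",co[:2],"y",P[:,1].min(),P[:,1].max(),cv2.minAreaRect((P[:,:2]*1000).astype(np.float32)))
cv2.imwrite("pics/l.png",np.hstack([ims[0][100:,120:460],ims[1][100:,230:500]]))
E
python3 plan.py .5208 -.089 .30 95.5
```

```text
[ 0.46024849 -0.34506806  0.28813265] [179.5704242    0.37824363  93.25575442] [ 1.47241225 -0.09789883 -4.93083523] [-0.45300867 -0.13929021 -0.05485085] 0.2816402255180175
side 895 [ 0.46222939 -0.34824598  0.11790764] slope [ 0.06862606 -0.03315364] y -0.384233758359648 -0.21353245429920922 ((459.360595703125, -298.8155822753906), (28.48825454711914, 171.38992309570312), 3.374011754989624)
top 1003 [ 0.45685363 -0.28624379  0.11456872] slope [ 0.00135263 -0.07500446] y -0.3607433414995695 -0.21352111911964203 ((463.7693786621094, -287.30328369140625), (146.41062927246094, 60.88562774658203), 85.137939453125)
t 4.6 p [ 0.4587 -0.3439  0.2832] rot [1.7996e+02 5.0000e-02 9.3260e+01] F [ 0.7 -0.4 -5.7] open 0.281 n 6
[[1,[0.56,0.17,-0.04],-0.07],[1,[0.56,0.17,-0.04],-0.07],[1,[0.56,0.18,-0.04],-0.07],[1,[0.55,0.18,-0.04],-0.07],[1,[0.55,0.18,-0.04],-0.07]]
[[1,[0.55,0.19,-0.04],-0.07]]
```

View pics/l.png

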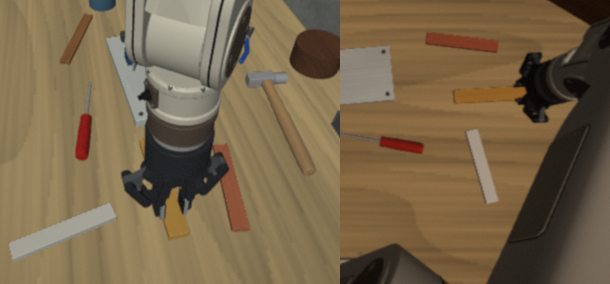

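>>> {"method": "apply_moves", "body": {
  "increments": [
    [0,[0.56,0.17,-0.04],-0.07],
    [0,[0.56,0.17,-0.04],-0.07],
    [0,[0.56,0.18,-0.04],-0.07],
    [0,[0.55,0.18,-0.04],-0.07],
    [0,[0.55,0.18,-0.04],-0.07]
  ]
}}

```text
clock: 5.1
position: [0.5093, -0.1295, 0.2954]
tool_rot: [-179.7, -0.1, 95.0]
ft_force: [1.0, 0.3, -4.9]
opening: 0.279
gripper_force: 99.1
```

>>> {"method": "apply_moves", "body": {
  "increments": [
    [0,[0.55,0.18,0],-0.07],
    [0,[0,0,0],0],
    [0,[0,0,0],0]
  ]
}}

```text
clock: 5.4
position: [0.5193, -0.0877, 0.2957]
tool_rot: [-179.7, -0.0, 95.5]
ft_force: [-0.7, 0.1, -5.4]
opening: 0.278
gripper_force: 99.1
```

```bash
cat > bar.py <<'E'
from h import *
J0=np.array([.5083,.04035]); a=np.radians(5.5)
for n in ("side","top"):
    im,d=grab_frame(n); C=cloud(n,d); cv2.imwrite(f"pics/{n}_t.png",im)
    hsv=cv2.cvtColor(im,cv2.COLOR_BGR2HSV)
    q=(C[...,:2]-J0)@np.array([[np.cos(a),-np.sin(a)],[np.sin(a),np.cos(a)]]); 
    k=(d>0)&(abs(q[...,0])<.05)&(q[...,1]>-.25)&(q[...,1]<.12)&(C[...,2]>.025)&(C[...,2]<.2)
    k&=(hsv[...,0]>10)&(hsv[...,0]<28)&(hsv[...,1]>110)
    c,l,st,_=cv2.connectedComponentsWithStats(k.astype(np.uint8))
    i=np.argmax(st[1:,4])+1; Q=q[l==i]*1000; Z=C[...,2][l==i]*1000
    r=cv2.minAreaRect(Q.astype(np.float32))
    f=np.linalg.lstsq(np.c_[Q,np.ones(len(Q))],Z,rcond=None)[0]
    print(n,len(Q),"jig rect",np.round(r[0],1),np.round(r[1],1),round(r[2],1),"y",Q[:,1].min().round(1),Q[:,1].max().round(1),"z",np.median(Z).round(1),"slope",f[:2].round(3))
s=readout.state(); print(s["clock"],"p",np.round(s["position"],4),np.round(s["tool_rot"],1),"F",np.round(s["ft_force"],1))
E
python3 bar.py;  python3 plan.py .5195 -.0851 .21 95.5 30 0
```

```text
side 381 jig rect [  -1.3 -123.9] [86.4 27.2] 87.6 y -166.9 -81.1 z 125.9 slope [-0.128  0.023]
top 233 jig rect [ -1.8 -18.5] [39.7 27.7] 89.9 y -38.4 1.3 z 122.8 slope [ 0.01  -0.025]
5.5 p [ 0.5194 -0.0895  0.2964] [-179.8   -0.    95.3] F [-0.3 -0.1 -6.2]
t 5.5 p [ 0.5194 -0.0895  0.2964] rot [-1.7979e+02 -2.0000e-02  9.5340e+01] F [-0.3 -0.1 -6.2] open 0.279 n 3
[[0,[0.02,0.00,0.38],-0.01],[0,[0.02,0.00,0.38],-0.01],[0,[0.02,0.00,0.38],-0.01]]
```

>>> {"method": "apply_moves", "body": {
  "increments": [
    [0,[0,0.01,0.38],-0.02],
    [0,[0,0.01,0.38],-0.02],
    [0,[0,0,0.38],0],
    [0,[0,0,0.05],0],
    [0,[0,0,0.03],0]
  ]
}}

```text
clock: 6.0
position: [0.5209, -0.09, 0.2058]
tool_rot: [-179.8, -0.0, 95.4]
ft_force: [-0.0, -0.1, -4.6]
opening: 0.282
gripper_force: 99.9
```

>>> {"method": "apply_moves", "body": {
  "increments": [
    [0,[0,0,0.02],0],
    [0,[0,0,0],0]
  ]
}}

```text
clock: 6.2
position: [0.5223, -0.0894, 0.2065]
tool_rot: [179.9, 0.0, 95.5]
ft_force: [0.8, -0.3, -5.9]
opening: 0.278
gripper_force: 99.9
```

```bash
python3 bar.py
```

```text
side 349 jig rect [   1.5 -131. ] [28.  77.3] 1.5 y -169.5 -92.0 z 36.7 slope [-0.116  0.031]
top 196 jig rect [  1.7 -20. ] [41.6 28. ] 89.9 y -40.8 0.8 z 33.3 slope [ 0.029 -0.043]
6.3 p [ 0.5222 -0.0892  0.2065] [179.9   0.   95.5] F [ 0.5  0.2 -5.1]
```

>>> {"method": "apply_moves", "body": {
  "increments": [
    [0,[0,-0.02,0.03],0],
    [0,[0,0,0.03],0],
    [0,[0,0,0],0]
  ]
}}

```text
clock: 6.6
position: [0.5203, -0.0891, 0.2009]
tool_rot: [180.0, 0.0, 95.6]
ft_force: [1.0, -0.5, -2.9]
opening: 0.28
gripper_force: 100.2
```

>>> {"method": "apply_moves", "body": {
  "increments": [
    [0,[0.15,0,0],0],
    [0,[0.15,0,0],0],
    [0,[0.15,0,0],0],
    [0,[0.15,0,0],0],
    [0,[0,0,0],0]
  ]
}}

```text
clock: 7.1
position: [0.5155, -0.0422, 0.2007]
tool_rot: [-180.0, -0.1, 95.7]
ft_force: [-0.2, 1.4, -3.2]
opening: 0.282
gripper_force: 100.2
```

```bash
python3 bar.py
```

```text
side 302 jig rect [ -0.3 -79.9] [83.  27.8] 88.6 y -121.7 -38.6 z 30.8 slope [-0.243  0.048]
top 31 jig rect [-0.  50.9] [10.8 13.9] 80.6 y 45.1 56.7 z 56.1 slope [-0.025  0.151]
7.2 p [ 0.5157 -0.0434  0.2007] [-180.    -0.    95.7] F [-0.7  1.4 -2. ]
```

>>> {"method": "apply_moves", "body": {
  "increments": [
    [0,[0.17,0,0],0],
    [0,[0.17,0,0],0],
    [0,[0.17,0,0],0],
    [0,[0.17,0,0],0],
    [0,[0.13,0,0],0]
  ]
}}

```text
clock: 7.7
position: [0.5097, 0.0175, 0.2007]
tool_rot: [-180.0, -0.0, 95.6]
ft_force: [0.1, -1.6, -3.0]
opening: 0.282
gripper_force: 100.3
```

>>> {"method": "apply_moves", "body": {
  "increments": [
    [0,[0.05,0,0],0],
    [0,[0.03,0,0],0],
    [0,[0,0,0],0]
  ]
}}

```text
clock: 8.0
position: [0.5092, 0.0226, 0.2007]
tool_rot: [-180.0, -0.1, 95.6]
ft_force: [0.7, 1.2, -2.5]
opening: 0.279
gripper_force: 100.3
```

```bash
python3 bar.py
```

```text
side 280 jig rect [-0.6 -9.2] [95.1 27.8] 88.6 y -57.0 38.1 z 30.9 slope [-0.283  0.04 ]Traceback (most recent call last):
  File "bar.py", line 10, in <module>
    i=np.argmax(st[1:,4])+1; Q=q[l==i]*1000; Z=C[...,2][l==i]*1000
      ~~~~~~~~~^^^^^^^^^^
    return _wrapfunc(a, 'argmax', axis=axis, out=out, **kwds)
    return bound(*args, **kwds)
ValueError: attempt to get argmax of an empty sequence
```

>>> {"method": "apply_moves", "body": {
  "increments": [
    [0,[0.05,0,0],0],
    [0,[0.03,0,0],0],
    [0,[0.02,0,0],0]
  ]
}}

```text
clock: 8.4
position: [0.5087, 0.0293, 0.2007]
tool_rot: [180.0, 0.1, 95.5]
ft_force: [0.3, -4.6, -3.0]
opening: 0.279
gripper_force: 100.3
```

>>> {"method": "apply_moves", "body": {
  "increments": [
    [0,[0.02,0,0],0],
    [0,[0,0,0],0]
  ]
}}

```text
clock: 8.6
position: [0.5086, 0.0299, 0.2008]
tool_rot: [180.0, 0.3, 95.5]
ft_force: [0.8, -7.5, -3.0]
opening: 0.28
gripper_force: 100.3
```

>>> {"method": "apply_moves", "body": {
  "increments": [
    [0,[0.02,0,0],0],
    [0,[0.02,0,0],0],
    [0,[0,0,0],0]
  ]
}}

```text
clock: 8.9
position: [0.5084, 0.031, 0.2008]
tool_rot: [-180.0, 0.6, 95.4]
ft_force: [2.0, -14.7, -2.2]
opening: 0.278
gripper_force: 100.3
```

```bash
python3 bar.py 2>/dev/null
```

```text
side 275 jig rect [-1.1 -3.8] [28.  92.3] 0.1 y -49.9 42.4 z 30.9 slope [-0.269  0.048]
top 36 jig rect [ -1.8 -45.4] [26.2  6.8] 6.0 y -48.7 -41.8 z 31.7 slope [-1.403 -0.768]
9.0 p [0.5084 0.031  0.2008] [-180.     0.6   95.4] F [  1.4 -13.5  -2.2]
```

>>> {"method": "apply_moves", "body": {
  "increments": [
    [0.6,[0,0,0],0],
    [0.6,[0,0,0],0],
    [0.6,[0,0,0],0],
    [0.6,[0,0,-0.4],0],
    [0.6,[0,0,-0.6],0]
  ]
}}

```text
clock: 9.5
position: [0.5067, 0.0345, 0.274]
tool_rot: [-179.6, -0.1, 95.6]
ft_force: [0.8, -0.0, -1.1]
opening: 0.602
gripper_force: 0.0
```

>>> {"method": "apply_moves", "body": {
  "increments": [
    [0.3,[-0.3,0,-0.6],0],
    [0,[-0.5,0,-0.6],0],
    [0,[-0.5,0,0],0],
    [0,[0,0,0],0]
  ]
}}

```text
clock: 9.9
position: [0.5178, -0.0601, 0.361]
tool_rot: [179.7, 0.1, 95.3]
ft_force: [-0.2, -0.7, -0.3]
opening: 0.0
gripper_force: 0.0
```

```bash
python3 bar.py 2>/dev/null; python3 - <<'E'
from h import *
m={}
for q in ("clamp_hinge","clamp_grip"):
    for n in ("side","top"):
        r=mark_of(q,n); m[n]=r; print(q,n,[(np.round(x["centre"],1),round(x["conf"],2)) for x in r][:2])
    if m["side"] and m["top"]: print(tri(("side",m["side"][0]["centre"]),("top",m["top"][0]["centre"])))
t=cv2.imread("pics/top_t.png")[90:280,120:340]; s=cv2.imread("pics/side_t.png")[60:290,180:440]
cv2.imwrite("pics/d.png",np.hstack([cv2.resize(t,(400,345)),cv2.resize(s,(390,345))]))
E
```

```text
side 383 jig rect [-0.8 -3.3] [95.  27.7] 89.3 y -50.9 44.1 z 30.5 slope [0.022 0.008]
top 284 jig rect [-1. 94.] [29.4 52.2] 0.3 y 67.8 120.0 z 31.4 slope [-0.015  0.031]
10.0 p [ 0.5169 -0.0576  0.3589] [ 1.80e+02 -1.00e-01  9.55e+01] F [-0.1  0.6  0.4]
clamp_hinge side [(array([129.6, 278. ]), 0.78)]
clamp_hinge top [(array([154.5, 183.4]), 0.75)]
[0.54964979 0.13331968 0.06490963]
clamp_grip side []
clamp_grip top [(array([135.6, 171.1]), 0.76)]
```

View pics/d.png

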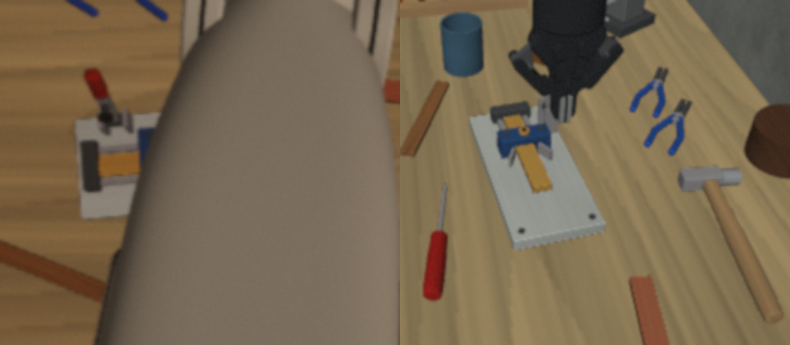

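The bar is home: centre y≈35, x≈-1 mm, flat, against the stop. The side crop shows its rear end on the bed and the clamp still back. Next I move round behind the clamp.

```bash
python3 plan.py .6290 .1444 .40 95.5 45 0
```

```text
t 10.2 p [ 0.5168 -0.0562  0.3581] rot [-1.7991e+02 -4.0000e-02  9.5670e+01] F [-0.1 -0.3 -0.2] open 0.003 n 6
[[0,[0.42,0.29,-0.09],0.01],[0,[0.42,0.29,-0.09],0.01],[0,[0.42,0.29,-0.09],0.01],[0,[0.42,0.29,-0.09],0.01],[0,[0.42,0.29,-0.09],0.01]]
[[0,[0.42,0.29,-0.09],0.01]]
```

>>> {"method": "apply_moves", "body": {
  "increments": [
    [0,[0.4,0.35,-0.15],0],
    [0,[0.4,0.35,-0.15],0],
    [0,[0.43,0.35,-0.15],0],
    [0,[0.43,0.35,-0.09],0],
    [0,[0.43,0.34,0],0]
  ]
}}

```text
clock: 10.7
position: [0.6323, 0.1141, 0.4002]
tool_rot: [179.9, -0.0, 95.7]
ft_force: [1.7, -0.5, 0.2]
opening: -0.001
gripper_force: 0.0
```

>>> {"method": "apply_moves", "body": {
  "increments": [
    [0,[0.43,0,0],0],
    [0,[0,0,0],0],
    [0,[0,0,0.3],0]
  ]
}}

```text
clock: 11.0
position: [0.629, 0.1459, 0.3791]
tool_rot: [179.7, -0.0, 95.8]
ft_force: [0.7, 0.6, 0.1]
opening: -0.0
gripper_force: 0.0
```

```bash
python3 plan.py .6290 .1444 .313 95.5 30 0;  python3 - <<'E'
from h import *
for n in ("side","top"):
    im,_=grab_frame(n); cv2.imwrite(f"pics/{n}_t.png",im)
t=cv2.imread("pics/top_t.png")[60:280,90:340]; s=cv2.imread("pics/side_t.png")[20:250,180:440]
cv2.imwrite("pics/e.png",np.hstack([cv2.resize(t,(400,345)),cv2.resize(s,(390,345))]))
E
```

```text
t 11.0 p [0.629  0.1459 0.3791] rot [ 1.7969e+02 -2.0000e-02  9.5790e+01] F [0.7 0.6 0.1] open -0.0 n 3
[[0,[-0.01,-0.00,0.29],0.02],[0,[-0.01,-0.00,0.29],0.02],[0,[-0.01,-0.00,0.29],0.02]]
```

View pics/e.png

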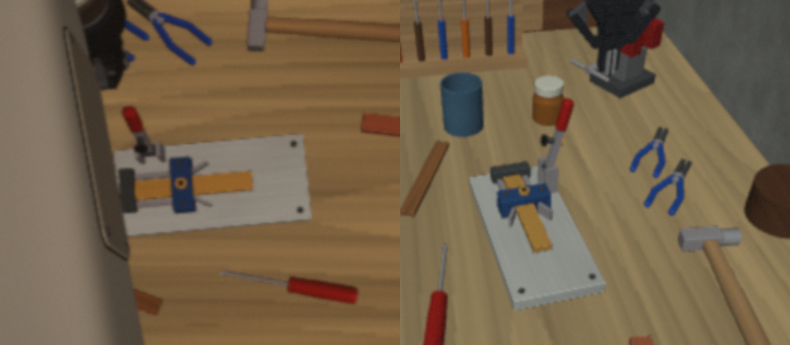

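>>> {"method": "apply_moves", "body": {
  "increments": [
    [0,[-0.02,0,0.3],0.02],
    [0,[0,0,0.3],0.02],
    [0,[0,0,0.26],0.02],
    [0,[0,-0.2,0],0],
    [0,[0,-0.1,0],0]
  ]
}}

```text
clock: 11.6
position: [0.6052, 0.1393, 0.3117]
tool_rot: [-179.8, 0.0, 95.2]
ft_force: [0.2, -0.7, 1.0]
opening: 0.002
gripper_force: 0.0
```

>>> {"method": "apply_moves", "body": {
  "increments": [
    [0,[0,-0.15,0],0],
    [0,[0,-0.15,0],0],
    [0,[0,-0.15,0],0]
  ]
}}

```text
clock: 11.9
position: [0.5727, 0.1365, 0.3139]
tool_rot: [179.8, -0.0, 95.2]
ft_force: [1.6, 0.4, -0.1]
opening: 0.002
gripper_force: 0.3
```

```bash
cat > cl.py <<'E'
from h import *
s=readout.state(); p=s["position"]; v=np.array([p[0]-.5083,p[1]-.04035]); a=np.radians(5.5)
print("tool jig",np.round([v[0]*np.cos(a)+v[1]*np.sin(a),-v[0]*np.sin(a)+v[1]*np.cos(a),p[2]-.173],4),"F",np.round(s["ft_force"],1))
for n in ("side","top"):
    im,d=grab_frame(n); C=cloud(n,d); cv2.imwrite(f"pics/{n}_t.png",im)
    q=(C[...,:2]-[.5083,.04035])@np.array([[np.cos(a),-np.sin(a)],[np.sin(a),np.cos(a)]])
    h=cv2.cvtColor(im,cv2.COLOR_BGR2HSV)
    k=(d>0)&((h[...,0]<7)|(h[...,0]>173))&(h[...,1]>150)&(h[...,2]>50)&(abs(q[...,1]-.092)<.03)&(q[...,0]>-.09)&(q[...,0]<.13)&(C[...,2]>.03)
    if k.sum()>5: 
        c=np.r_[np.median(q[k],0),np.median(C[k][:,2])]; print(n,k.sum(),"handle jig",c.round(4),"range x",q[k][:,0].min().round(3),q[k][:,0].max().round(3),"angle",np.arctan2(c[2]-.055,.051-c[0]).round(3))
    else: print(n,k.sum())
E
python3 cl.py
```

```text
tool jig [0.0733 0.0896 0.1409] F [ 1.6  0.4 -0.1]
side 158 handle jig [0.0502 0.0856 0.1554] range x 0.044 0.107 angle 1.563
top 18 handle jig [0.0431 0.0835 0.1479] range x 0.025 0.048 angle 1.486
```

Pushing works and the handle is about upright; I continue.

>>> {"method": "apply_moves", "body": {
  "increments": [
    [0,[0,-0.15,0],0],
    [0,[0,-0.15,0],0],
    [0,[0,-0.15,0],0],
    [0,[0,-0.15,0],0],
    [0,[0,0,0],0]
  ]
}}

```text
clock: 12.5
position: [0.5275, 0.1325, 0.3132]
tool_rot: [180.0, -0.0, 95.3]
ft_force: [0.5, 0.9, 0.4]
opening: 0.002
gripper_force: 0.0
```

```bash
python3 cl.py
```

```text
tool jig [0.0279 0.0898 0.1402] F [0.5 0.9 0.4]
side 128 handle jig [-0.0009  0.0854  0.1416] range x -0.015 0.016 angle 1.031
top 68 handle jig [-0.0118  0.0852  0.1499] range x -0.032 0.012 angle 0.987
```

>>> {"method": "apply_moves", "body": {
  "increments": [
    [0,[0,-0.15,0.05],0],
    [0,[0,-0.15,0.1],0],
    [0,[0,-0.15,0.1],0],
    [0,[0,-0.1,0.1],0],
    [0,[0,0,0],0]
  ]
}}

```text
clock: 13.1
position: [0.4864, 0.1287, 0.2853]
tool_rot: [-179.9, 0.0, 95.3]
ft_force: [-0.9, 0.9, -0.6]
opening: -0.001
gripper_force: 0.0
```

```bash
python3 cl.py
```

```text
tool jig [-0.0133  0.09    0.1123] F [-0.9  0.9 -0.6]
side 142 handle jig [-0.045   0.0869  0.0597] range x -0.068 -0.023 angle 0.049
top 149 handle jig [-0.0487  0.0897  0.0623] range x -0.069 -0.022 angle 0.073
```

>>> {"method": "apply_moves", "body": {
  "increments": [
    [0,[0,0,-0.6],0],
    [0,[0,0,-0.6],0],
    [0,[-0.4,0,-0.3],0],
    [0,[-0.6,0,0],0],
    [0,[-0.6,0,0],0]
  ]
}}

```text
clock: 13.7
position: [0.4991, 0.0085, 0.4009]
tool_rot: [179.7, 0.0, 95.4]
ft_force: [1.2, 0.1, -1.0]
opening: 0.001
gripper_force: 0.0
```

>>> {"method": "apply_moves", "body": {
  "increments": [
    [0,[-0.6,0,0],0],
    [0,[-0.6,0,0],0],
    [0,[-0.6,0,0],0],
    [0,[0,0,0],0]
  ]
}}

```text
clock: 14.1
position: [0.5112, -0.1302, 0.3992]
tool_rot: [179.9, 0.1, 94.8]
ft_force: [0.2, 0.4, -0.3]
opening: -0.002
gripper_force: 0.0
```

```bash
python3 cl.py; python3 bar.py; python3 - <<'E'
from h import *
t=cv2.imread("pics/top_t.png")[60:280,90:340]; s=cv2.imread("pics/side_t.png")[60:290,180:440]
cv2.imwrite("pics/f.png",np.hstack([cv2.resize(t,(400,345)),cv2.resize(s,(390,345))]))
E
```

```text
tool jig [-0.0135 -0.17    0.2262] F [ 0.2  0.4 -0.3]
side 140 handle jig [-0.0446  0.0871  0.0597] range x -0.068 -0.022 angle 0.049
top 145 handle jig [-0.0455  0.0913  0.0621] range x -0.069 -0.021 angle 0.073
side 387 jig rect [-0.9 -3.2] [94.9 27.4] 89.8 y -50.6 44.2 z 30.8 slope [0.025 0.008]
top 455 jig rect [-1.  -6.5] [84.7 28. ] 89.7 y -48.9 35.8 z 31.7 slope [0.021 0.014]
14.3 p [ 0.5106 -0.1246  0.3988] [180.   -0.   95.3] F [-0.5  0.5  0.8]
```

View pics/f.png

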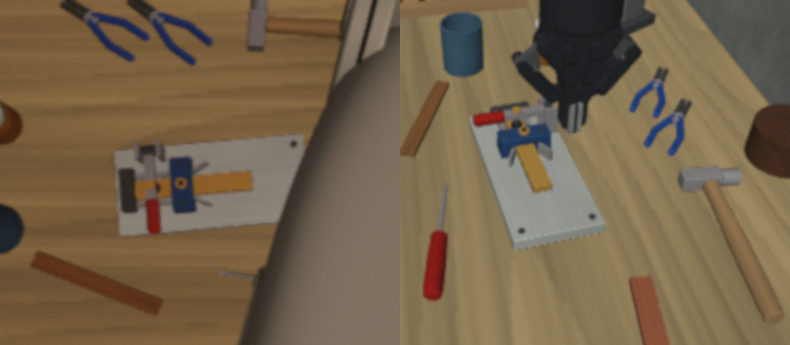

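The clamp lies across the bar with its red handle at (152, 218) in the top crop, and the bar is still home. I'm handing in.

```bash
python3 -c "
from bench import env; print(env.finish_job())"
```

```text
the job is handed in; nothing more can be done
None
```

The brass bar is home against the stop, the clamp is down on it and the copper bar was left untouched; I handed the job in at about 14 s, but it returned no verdict.

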